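# Crank the rack stage until its pointer meets the index

### The arm

A 6-joint arm with a two-finger parallel gripper is mounted at the origin on the work surface. World frame = base frame: x ahead of the robot, y to its left, z up, the work surface at z = 0. Lengths are in m, angles in rad, forces in N, time in s.
With the tool pointing down it reaches from about 0.35 to 0.725 m from the base axis. Payload 4.3 kg.
Tool frame: the origin (TCP) lies midway between the tips of the shut fingers; the grasp point (between the pads) lies 19 mm behind it; z points along the fingers, y is the line along which they close (so a half turn about z gives the same grasp; the last joint's range is limited). The gripper opens to 85 mm and grips with 20 to 120 N. Pads are 22 mm wide; open, the fingers measure 114 mm over their backs; the gripper's body (76 mm by 85 mm) begins 54 mm behind the grasp point. The pads swing forward as they close: fully open they stand 13 mm farther back than shut.
Start: joints at [-1.345, 0.377, 0.081, 1.274, 0, 1.46], TCP at [0.189, -0.543, 0.231] pointing down, gripper open.
Joint ranges: [-2.72, 2.72], [-0.84, 1.66], [-1.02, 1.22], [-1.77, 2.12], [-1.37, 1.28], [-3.14, 3.14]. Speed limits (rad/s): [2.57, 2.57, 3.14, 3.14, 3.14, 3.14].

### API

Orientations are given as [roll, pitch, yaw] about the fixed x, y, z axes, in that order (R = Rz(yaw) Ry(pitch) Rx(roll)).
In Python, from rig import r gives the robot as it stands. The module is installed in compiled form; this text tells all that it offers.
- The arm moves only by the shell command python3 -m pendant 'ROWS' [FORCE]. ROWS is JSON, a list that holds one entry, the list of rows, each a list of 7 numbers: the turn, a rotation vector about the tool's x, y, z in degrees, then the shift along the tool's x, y, z in mm, then the opening, from 0 (shut) to 1 (fully open). In form: [[[ax, ay, az, tx, ty, tz, fingers], ...]]. A call has 1 to 12 rows; each row is the pose to reach, as a shift and turn from the pose commanded when the call began, along the tool's axes at that moment; what a row does not reach only later rows make up. A row lasts 1/12 s, in which the tool goes at most 41.7 mm and 7.16 degrees, less where a joint would pass 70% of its speed; a pose out of reach is approached as far as the arm can. A call with a gripper value outside its range is refused whole. The fingers move at their own pace and stop on an object; FORCE is the grip in N (left out, the last holds). Time passes only in rows, so rows that repeat a pose let the fingers close. It gives the time, the measured TCP pose, the force, the opening and the grip force at its end, in the units of the state.
- r.state(): the state, without advancing time (a new reading comes with each control period).
- r.camera(name): name is "scene" or "top" or "wrist"; returns a dict with "img" (420x560x3 uint8, red, green, blue), "mtx" (3x3 intrinsics, pixels), "origin" and "attitude" of the camera in the world. Camera axes: x right, y up, looking along -z (the intrinsics and any distortion apply to the point x, -y, -z); pixel columns grow to the right and rows downward; lengths in m; the calibration is good to about 2 mm. A picture is of the moment at which its call begins. There is no depth.
- r.finish_job(): hands the job in; it is judged then, once.
Trained networks look in a picture, given as the dict that the camera call returned (one of the last four; its "shot" number tells which), for a name from the list of things; names that differ only in an ending like _2 or _b are one class to them, and where a whole thing is asked for, a point or a joint stands for the part that bears it (a point fixed in the world has none). Each returns a list of dicts, best first, with "p" (0 to 1); they miss things now and then, are a little off and sometimes report something else, mostly with a low value. They report only what shows in the picture. A call takes as long as a camera call. They do not tell look-alikes from the thing itself.
- r.trace(picture, target): "region" (420x560 bool, what is visible of it) and "rect" ([left, top, width, height] in pixels, round what is visible of it).
- r.spot_point(picture, target): "point" ([row, column] in pixels: a listed point, or the origin of a listed thing).
The state is a dict: "clock": time; "qpos": joint angles; "joint_velocities": joint speeds; "joint_torque": joint torques, N m; "tcp_pos": TCP position; "orientation": TCP orientation; "force": force on the tool from outside, world axes, zero at the start; "ft_torque": the same for the moment, N m; "opening": finger opening in m; "grip_force": force on a finger pad.
Only numpy, scipy, OpenCV 4.12 (cv2) and the standard library are available. Lean on these libraries where they do the work, as an engineer would, in place of code of your own. Each camera call takes 0.05 s, during which the arm holds its last target. There are 200 camera calls.

### The job

Crank the black handwheel, taking fresh grips as the tall column beside it requires, until the carriage's steel pointer stands in line with the pointer on the index post (the post with the cone, not the one with the round lens) to within about 3 mm, then let go of the wheel. Move the carriage only by the wheel, never by touching it, and leave the loose things around the stage (mirror mount, screwdriver, bottle, valve) where they are.

Things in the scene. Friction and masses are not known exactly. Their poses are not given: they have to be found in the camera images.
- stage: Fixed rack-and-pinion translation stage, aluminium and grey. Origin on the table under the handwheel axis, z up; its x axis points from the wheel to the rail, its y axis runs along the rail. Gearbox 95 x 95 mm, 90 mm high, below the wheel (the wheel's clear space underneath starts there). Rail 270 mm long, 40 mm high, centred 150 mm along +x.
- wheel_hub (a point): Centre of the black three-spoke handwheel, which lies flat (axis vertical), 140 mm above the table. Rim centre line at radius 78 mm and at this same height; rim is a round bar 16 mm thick; hub radius 20 mm, top of hub 14 mm above this point; spokes 13 mm wide, 9 mm thick.
- wheel (a joint): Handwheel angle, rad, positive anticlockwise seen from above, range -8.4 to 8.4. At angle t the spokes point at t, t + 120 deg and t + 240 deg from the stage's x axis. The wheel is stiff (about 0.4 N m, 5 N at the rim) and stays where it is left. Each rad moves the carriage 10 mm along the stage's +y (63 mm a turn).
- carriage_tip (a point): Tip of the steel cone on the carriage, 84 mm above the table; the carriage (74 x 56 mm aluminium block on the rail, sample plate on top, up to 102 mm high) points it along the stage's +x.
- index: Fixed index post on the rail's far side, 93 mm high, dark square head with a steel cone pointing back at the rail (tip 25 mm along its -x, 84 mm high). Origin on the table under the post; axes parallel to the stage's. Stands 40 to 50 mm to either side of the rail's middle. The tips are level when the carriage tip has y = 0 in this frame (10 mm gap in x remains).
- lens_post: Fixed post like the index post, but with an upright round lens 44 mm across, 122 mm high overall; not the target.
- column: Fixed square aluminium column, 60 x 60 mm, with a steel pressure cell on top, 295 mm high overall; stands on one side of the wheel (stage's +y or -y), 130 mm from the wheel axis, its face 14 mm from the rim, so the gripper cannot pass it. Origin at its foot's centre.
- switch_box: Fixed yellow stop-switch box, 60 x 60 mm, 70 mm high, on the side of the wheel away from the column; lower than the wheel. Origin at its foot's centre.
- mirror_mount: Loose dark mirror mount, 34 x 50 mm, 60 mm high. Origin under its centre. Leave alone.
- screwdriver: Loose screwdriver, 170 mm long, lying. Leave alone.
- bottle: Loose small amber bottle, 36 mm across, 70 mm high. Origin under its centre. Leave alone.
- valve: Loose steel valve with brass ends, 28 x 120 mm, 48 mm high. Origin under its centre. Leave alone.
- carriage: The moving carriage itself: 74 x 56 mm aluminium block with an upright sample plate, 60 mm high overall; origin under its centre, 42 mm above the table. Do not touch it.
Things that resemble listed ones, but are neither listed nor needed, are in the scene too. Leave any green or turquoise look-alike of the index alone.

How it is judged:
At the end, for the whole second after the job is handed in: The carriage's pointer tip is within 3.5 mm of the index post's pointer measured along the rail, the wheel is still and let go (y of carriage_tip in the frame of index between -0.0035 and 0.0035 m and velocity of joint wheel between -0.05 and 0.05 rad/s and contact force between each of the arm, the fingers and wheel below 0.1 N); the robot touches nothing.
It fails at once if the robot pushes on the carriage (over 2 N) (contact force between any of the fingers, the arm and carriage above 2 N).
It fails at once if a loose bystander is moved by more than 30 mm (distance of any of mirror_mount, screwdriver, bottle, valve from where it was at the start of the episode above 0.03 m).
It also fails if it takes over 72 s, if anything falls off the work surface, if the arm or the gripper's body presses on something with over 40 N, if the wrist force passes 120 N, or if a joint passes its speed limit or range.

## Working session

There is one attempt and no reset: what is moved stays moved. The work goes in short steps, Python scripts to look and compute and a shell command to move; the robot and the scene stay as the last step left them, time stands still between calls to the robot, and variables do not carry over. Pictures are saved under pics/ and viewed, at most 10 in all, crops included, and the job is handed in when it is done.

```bash
mkdir -p pics; cat > h.py <<'E'
import numpy as np,cv2
from rig import r
def ray(c,pt):
    K=np.array(c["mtx"]);A=np.array(c["attitude"]);
    if A.shape!=(3,3):
        from scipy.spatial.transform import Rotation as R
        A=R.from_euler('xyz',A).as_matrix()
    row,col=pt
    d=np.linalg.inv(K)@[col,row,1]
    return np.array(c["origin"]),A@np.array([d[0],-d[1],-d[2]])
def atz(c,pt,z):
    o,d=ray(c,pt);return o+d*(z-o[2])/d[2]
def proj(c,P):
    A=np.array(c["attitude"])
    if A.shape!=(3,3):
        from scipy.spatial.transform import Rotation as R
        A=R.from_euler('xyz',A).as_matrix()
    p=A.T@(np.array(P)-c["origin"]);q=np.array(c["mtx"])@[p[0],-p[1],-p[2]];return q[:2]/q[2]
def save(c,n):cv2.imwrite(f'pics/{n}.png',c["img"][:,:,::-1])
E
python3 - <<'E'
from h import *
print(r.state())
Z=dict(wheel_hub=.14,carriage_tip=.084,index=0,lens_post=0,column=0,switch_box=0,stage=0,mirror_mount=0,bottle=0,valve=0,screwdriver=0,carriage=.042)
for n in("top","scene"):
    c=r.camera(n);save(c,n)
    print(n,c.keys(),c["origin"],c["attitude"],c["mtx"])
    for k,z in Z.items():
        for s in r.spot_point(c,k)[:3]: print(k,round(s["p"],2),np.round(s["point"],1),np.round(atz(c,s["point"],z),4))
E
```

```text
{'clock': 0.0, 'qpos': array([-1.34528569e+00,  3.78084813e-01,  7.96245297e-02,  1.27440981e+00,
       -1.09736384e-06,  1.46049271e+00]), 'joint_velocities': array([-1.69486517e-03,  5.18315294e-05, -7.22357838e-06,  1.53922415e-03,
        1.11362286e-04, -1.60769049e-03]), 'joint_torque': array([-2.79564028e-04, -4.63596976e+01,  2.69880027e+01,  2.06273468e-02,
       -8.97653877e-05, -4.03289732e-06]), 'tcp_pos': array([ 0.1893388 , -0.54223109,  0.23034794]), 'orientation': array([-3.13953136e+00, -2.27189987e-04,  3.35814022e-01]), 'force': array([-0.00194005, -0.18415205, -0.58145849]), 'ft_torque': array([-0.00140102,  0.02598112, -0.03871056]), 'grip_force': 0.0, 'opening': 0.08548093778282145}
top dict_keys(['img', 'mtx', 'origin', 'attitude', 'shot']) [0.4363056  0.02455056 1.34182486] [ 0.12874363  0.00864185 -1.57220199] [[545.9981296    0.         276.32176053]
 [  0.         545.9981296  203.22795661]
 [  0.           0.           1.        ]]
wheel_hub 0.86 [226.3 335.5] [ 0.5403 -0.0957  0.14  ]
carriage_tip 0.7 [142.5 340.1] [ 0.743  -0.1152  0.084 ]
carriage_tip
[... 1143 characters left out ...]
  0.    ]
index 0.78 [265.6 342.8] [0.7779 0.1265 0.    ]
lens_post 0.87 [312.2 245. ] [ 0.7795 -0.1612  0.    ]
lens_post 0.19 [202.  240.2] [0.4103 0.0282 0.    ]
column 0.74 [227.7 266.2] [0.5494 0.0346 0.    ]
switch_box 0.71 [256.7 175.7] [ 0.5248 -0.2262 -0.    ]
switch_box 0.19 [295.6 278. ] [ 0.7767 -0.0687  0.    ]
stage 0.73 [244.5 227.9] [ 0.5545 -0.0883  0.    ]
mirror_mount 0.76 [205.  240.3] [0.423  0.0216 0.    ]
mirror_mount 0.74 [298.8 278. ] [ 0.7852 -0.074   0.    ]
bottle 0.68 [299.8 164.4] [ 0.6465 -0.3071  0.    ]
valve 0.67 [244.5 322.9] [0.6873 0.1294 0.    ]
screwdriver 0.81 [226.3 170.5] [ 0.4051 -0.1908  0.    ]
carriage 0.72 [266.9 245.5] [ 0.6885 -0.1076  0.042 ]
```

View pics/top.png

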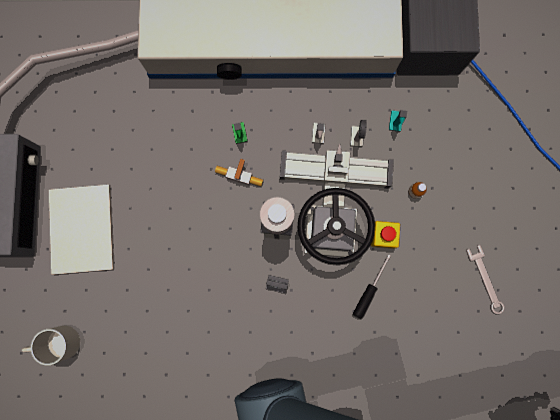

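```bash
python3 -c "
import cv2
a=cv2.imread('pics/scene.png')[180:380,140:400];cv2.imwrite('pics/sc.png',cv2.resize(a,None,fx=3,fy=3,interpolation=cv2.INTER_CUBIC))"
```

```text
(no output)
```

View pics/sc.png

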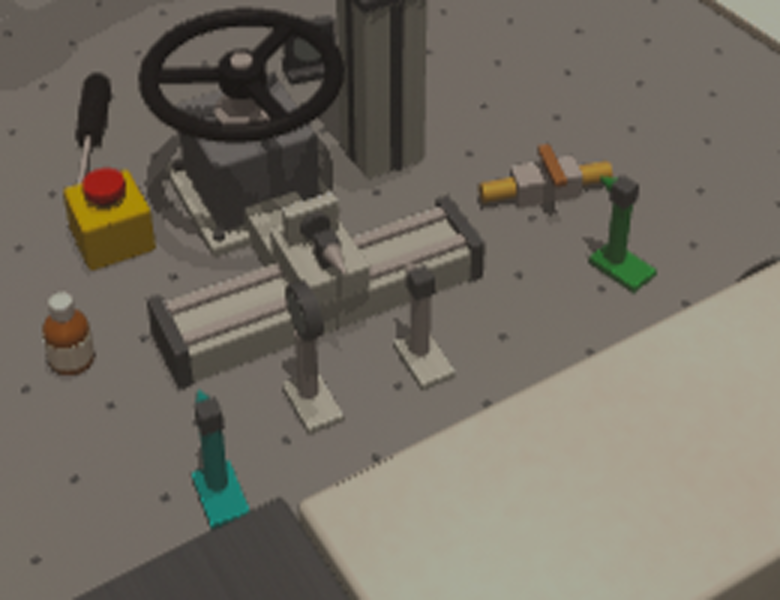

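The top view shows the spokes at about 0/120/240° (hub 336,226), with the column on the stage's +y side (277,215).

There are four index-like posts in the top view:
- Green (240,132): look-alike.
- Grey with a square head (318,132).
- Lens post (358,132): round lens.
- Teal (397,121): look-alike.

The scene crop confirms that the grey square-headed post (crop 420,280) is the index. It lies toward +y, so the wheel must go anticlockwise. Next I refine the geometry.

```bash
python3 - <<'E'
from h import *
C={n:r.camera(n) for n in("top","scene")}
for n,c in C.items():
    t=r.trace(c,"wheel")
    m=t[0]["region"].astype(np.uint8); pts=np.argwhere(m)[:,::-1].astype(np.int32)
    h=cv2.convexHull(pts.reshape(-1,1,2))
    # outer rim on plane z=.14
    W=np.array([atz(c,(p[0][1],p[0][0]),.14)[:2] for p in h])
    A=np.c_[2*W,np.ones(len(W))];s=np.linalg.lstsq(A,(W**2).sum(1),rcond=None)[0]
    hub=s[:2];R=np.sqrt(s[2]+hub@hub);print(n,t[0]["p"],"hub",hub.round(4),"R",R.round(4))
    # spoke angles: dark pixels at r=35..60mm
    P=np.array([atz(c,(p[1],p[0]),.14)[:2] for p in pts])-hub
    rr=np.hypot(*P.T);k=(rr>.035)&(rr<.06);a=np.arctan2(P[k,1],P[k,0])
    print("spoke phase deg",np.degrees(np.angle(np.exp(3j*a).mean())/3),k.sum(),abs(np.exp(3j*a).mean()))
for k in("index","lens_post","column","carriage_tip","switch_box"):
    a=[(r.spot_point(c,k)) for c in C.values()]
    best=None
    for i in a[0]:
        for j in a[1]:
            o1,d1=ray(C["top"],i["point"]);o2,d2=ray(C["scene"],j["point"])
            s=np.linalg.lstsq(np.c_[d1,-d2],o2-o1,rcond=None)[0];p,q=o1+s[0]*d1,o2+s[1]*d2
            if np.linalg.norm(p-q)<.012:print(k,((p+q)/2).round(4),np.linalg.norm(p-q).round(4))
E
```

```text
top 0.88 hub [ 0.5412 -0.0973] R 0.0848
spoke phase deg 0.20454841758771253 188 0.9731904600151711
scene 0.95 hub [ 0.5467 -0.098 ] R 0.0881
spoke phase deg 1.1501752561661511 151 0.908492536549439
index [ 0.7833 -0.07   -0.0037] 0.0029
index [ 0.8138 -0.2647 -0.0046] 0.0013
index [ 0.7818  0.1245 -0.0011] 0.0042
lens_post [ 0.7754 -0.1629 -0.002 ] 0.0068
column [ 0.5544  0.0419 -0.0071] 0.0002
carriage_tip [ 0.7402 -0.1099  0.0741] 0.0014
```

```bash
python3 -m pendant '[[[0,0,6,130,-90,0,0],[0,0,12,250,-173,0,0],[0,0,19.2,437,-302,0,0],[0,0,19.2,437,-302,0,0],[0,0,19.2,437,-302,0,0],[0,0,19.2,437,-302,0,0],[0,0,19.2,437,-302,0,0],[0,0,19.2,437,-302,0,0],[0,0,19.2,437,-302,0,0],[0,0,19.2,437,-302,0,0],[0,0,19.2,437,-302,0,0],[0,0,19.2,437,-302,0,0]]]' 20
python3 -m pendant '[[[0,0,0,0,0,0,0],[0,0,0,0,0,0,0]]]'
```

```text
clock: 3.0
tcp_pos: [0.4839, -0.1388, 0.2316]
orientation: [3.141, -0.001, 0.001]
force: [2.0, -0.1, 0.2]
opening: 0.0001
grip_force: 0.0
clock: 3.17
tcp_pos: [0.4838, -0.1389, 0.2313]
orientation: [3.141, 0.0, 0.005]
force: [0.1, -1.5, -0.6]
opening: -0.0004
grip_force: 0.0
```

```bash
python3 - <<'E'
from h import *
s=r.state();print(s["tcp_pos"],s["orientation"],s["opening"],s["clock"])
c=r.camera("wrist");save(c,"w1")
for k in("wheel_hub",):
    for q in r.spot_point(c,k):print(q["p"],q["point"],atz(c,q["point"],.14))
E
```

```text
[ 0.4838452  -0.13886928  0.23125722] [3.14118264e+00 3.37307548e-05 5.45212491e-03] -0.0003987725953480814 3.1667
0.63 [125.8, 218.2] [ 0.54378596 -0.09667969  0.14      ]
```

View pics/w1.png

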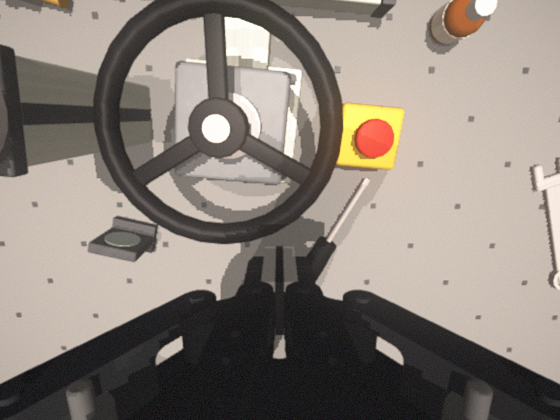

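The wrist view shows the hub at (218,126) with spokes at about 0°, 120° and 240°. The fingers are outside the rim at (280,255). I move into the gap behind the 240° spoke.

```bash
python3 -m pendant '[[[0,0,0,9,-14,0,0],[0,0,0,18,-27,0,0],[0,0,0,18,-27,0,0],[0,0,0,18,-27,30,0],[0,0,0,18,-27,60,0],[0,0,0,18,-27,90,0],[0,0,0,18,-27,109,0],[0,0,0,18,-27,109,0],[0,0,0,18,-27,109,0]]]'
```

```text
clock: 4.02
tcp_pos: [0.4992, -0.1147, 0.1218]
orientation: [-3.141, 0.003, -0.002]
force: [0.3, 0.9, 1.6]
opening: -0.0001
grip_force: 0.0
```

```bash
python3 -m pendant '[[[0,0,0,5.6,6.4,0,0],[0,0,0,10.4,12.8,0,0],[0,0,0,16.3,18.2,0,0],[0,0,0,23,22.6,0,0],[0,0,0,30.4,25.7,0,0],[0,0,0,38.2,27.6,0,0],[0,0,0,46.2,28,0,0],[0,0,0,54.2,27,0,0],[0,0,0,61.8,24.7,0,0],[0,0,0,69,21,0,0],[0,0,0,75.4,16.2,0,0],[0,0,0,80.8,10.3,0,0]]]'
python3 - <<'E'
from h import *
c=r.camera("wrist");save(c,"w2")
print(r.state()["tcp_pos"]-np.array([.5438,-.0967,0]))
E
```

```text
clock: 5.02
tcp_pos: [0.5786, -0.1276, 0.1227]
orientation: [3.135, 0.007, -0.002]
force: [-9.8, -8.5, 0.7]
opening: 0.0
grip_force: 5.1
[ 0.03695002 -0.02947346  0.12305726]
```

View pics/w2.png

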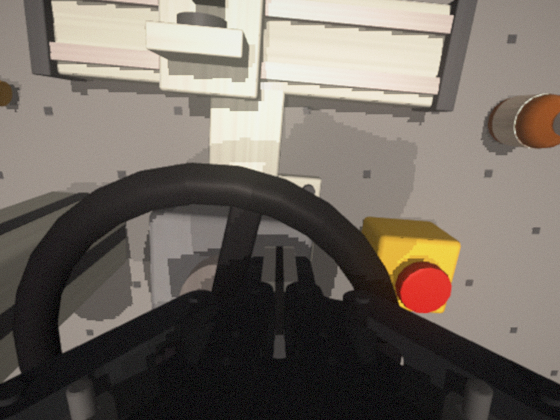

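The wrist view shows the fingers behind the pushed spoke, which is now at about -12°. The carriage has moved left, toward +y. I carry on, back off and lift.

```bash
python3 -m pendant '[[[0,0,0,4,-7.4,0,0],[0,0,0,7.1,-14.8,0,0],[0,0,0,9,-22.6,0,0],[0,0,0,9.4,-30.6,0,0],[0,0,0,8.4,-38.6,0,0],[0,0,0,6.1,-46.2,0,0],[0,0,0,3.2,-52,0,0],[0,0,0,3.2,-52,0,0],[0,0,0,5.5,-46,0,0],[0,0,0,5.5,-46,-35,0],[0,0,0,5.5,-46,-70,0],[0,0,0,5.5,-46,-105,0]]]'
python3 - <<'E'
from h import *
c=r.camera("top");save(c,"t2")
t=r.trace(c,"wheel")
print(r.state()["tcp_pos"]-np.array([.5438,-.0967,0]),r.spot_point(c,"carriage_tip"),[x["p"] for x in t])
E
```

```text
clock: 6.07
tcp_pos: [0.5876, -0.0788, 0.2296]
orientation: [3.142, -0.001, 0.0]
force: [0.6, -0.2, -0.0]
opening: -0.0003
grip_force: 0.0
[0.04810994 0.01693276 0.23575194] [{'point': [142.3, 327.5], 'p': 0.69}] [0.88]
```

```bash
python3 -m pendant '[[[0,0,0,-25,0,0,0],[0,0,0,-50,-6,0,0],[0,0,0,-74,-18,0,0],[0,0,0,-74,-18,0,0],[0,0,0,-74,-18,0,0]]]'
python3 - <<'E'
from h import *
print(r.state()["tcp_pos"]-np.array([.5438,-.0967,0]))
c=r.camera("top");save(c,"t3")
c=r.camera("wrist");save(c,"w3")
hub=np.array([.5438,-.0967])
for ang in range(0,360,6):
    a=np.radians(ang)
    v=[]
    for rr in(.03,.04,.05,.06):
        u=proj(c,[hub[0]+rr*np.cos(a),hub[1]+rr*np.sin(a),.144])
        if 0<=u[0]<560 and 0<=u[1]<420:v.append(int(c["img"][int(u[1]),int(u[0])].max()))
    if v and np.mean(v)<60:print(ang,v)
E
```

```text
clock: 6.63
tcp_pos: [0.5121, -0.0598, 0.227]
orientation: [-3.141, 0.001, 0.001]
force: [0.3, 0.0, -0.6]
opening: 0.0001
grip_force: 0.0
[-0.03172931  0.03685804  0.22702841]
168 [59, 58, 33, 37]
174 [63, 55, 46, 42]
```

View pics/w3.png

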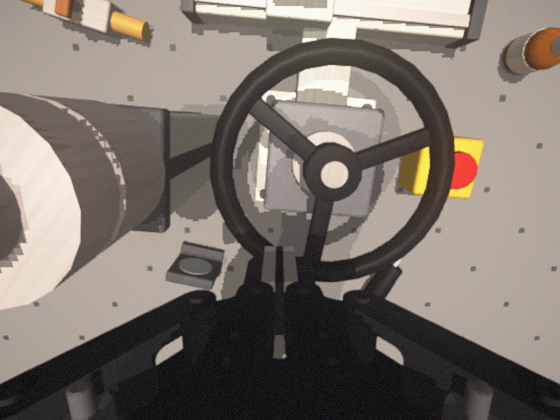

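The wrist view shows spokes at about 168° (320,230), 48° and -73°. The wheel has turned about 168°, with roughly 78° left. I enter behind the 168° spoke and push most of that.

```bash
python3 -m pendant '[[[0,0,0,1.7,2.4,30,0],[0,0,0,1.7,2.4,65,0],[0,0,0,1.7,2.4,106,0],[0,0,0,1.7,2.4,106,0],[0,0,0,-4,8,106,0],[0,0,0,-8.5,14.6,106,0],[0,0,0,-11.8,21.9,106,0],[0,0,0,-13.7,29.7,106,0],[0,0,0,-14.3,37.7,106,0],[0,0,0,-13.5,45.7,106,0],[0,0,0,-11.8,51.9,106,0],[0,0,0,-11.8,51.9,106,0]]]'
python3 - <<'E'
from h import *
print(r.state()["tcp_pos"]-np.array([.5438,-.0967,0]))
C={n:r.camera(n) for n in("top","scene")}
for n,c in C.items():
    save(c,n+"4")
    print(n,"tip",[(np.round(atz(c,q["point"],.084),4),q["p"]) for q in r.spot_point(c,"carriage_tip")],"index",[(np.round(atz(c,q["point"],0),4),q["p"]) for q in r.spot_point(c,"index")],
     "carr",[(np.round(atz(c,q["point"],.042),4),q["p"]) for q in r.spot_point(c,"carriage")][:1])
a=C["top"]["img"][105:215,250:410,::-1];b=C["scene"]["img"][200:350,190:350,::-1]
cv2.imwrite("pics/m4.png",np.vstack([cv2.resize(a,(480,330),interpolation=2)[:,:480],cv2.resize(b,(480,450),interpolation=2)])[:600+180][:780])
cv2.imwrite("pics/m4.png",np.hstack([cv2.resize(a,(400,275),interpolation=2),cv2.resize(b,(400,375),interpolation=2)[:275]]) if 0 else cv2.copyMakeBorder(np.vstack([cv2.resize(a,(400,275),interpolation=2),cv2.resize(b[20:140],(400,300),interpolation=2)]),0,0,0,0,0))
E
```

```text
clock: 7.73
tcp_pos: [0.5024, -0.1109, 0.1238]
orientation: [-3.137, -0.003, 0.001]
force: [-1.6, 6.3, -1.2]
opening: 0.0002
grip_force: 3.0
[-0.04135758 -0.01421991  0.12376986]
top tip [(array([ 0.7354, -0.0711,  0.084 ]), 0.95)] index [(array([ 0.778 , -0.0712,  0.    ]), 0.72), (array([0.7795, 0.1166, 0.    ]), 0.64), (array([ 0.8145, -0.2652,  0.    ]), 0.53)] carr [(array([ 0.6972, -0.0667,  0.042 ]), 0.59)]
scene tip [(array([ 0.7515, -0.0756,  0.084 ]), 0.92), (array([0.7615, 0.0682, 0.084 ]), 0.42)] index [(array([0.7901, 0.1206, 0.    ]), 0.91), (array([ 0.8126, -0.265 ,  0.    ]), 0.7), (array([ 0.782, -0.072,  0.   ]), 0.66)] carr [(array([ 0.6984, -0.0658,  0.042 ]), 0.9)]
```

View pics/m4.png

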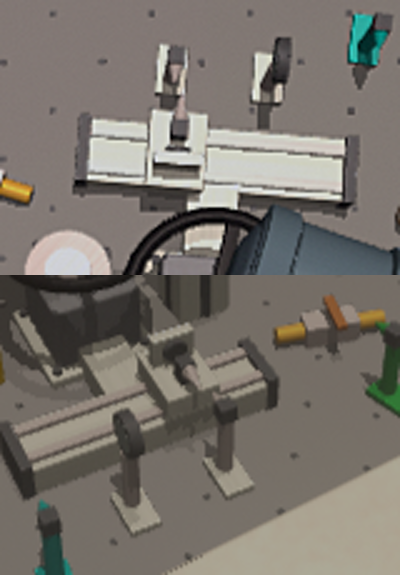

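The crop shows the carriage tip at (183,95) and the index tip at about (174,83), so a little more travel is needed. One enlarged crop will measure it.

```bash
python3 - <<'E'
import cv2,numpy as np
a=cv2.imread('pics/top4.png')[115:165,300:340];b=cv2.imread('pics/scene4.png')[240:290,250:290]
f=lambda x:cv2.resize(x,(400,500),interpolation=cv2.INTER_CUBIC)
m=np.hstack([f(a),f(b)]).astype(float);cv2.imwrite('pics/m5.png',np.clip(m*1.3,0,255))
E
```

```text
[ WARN:0@0.047] global loadsave.cpp:1063 imwrite_ Unsupported depth image for selected encoder is fallbacked to CV_8U.
```

View pics/m5.png

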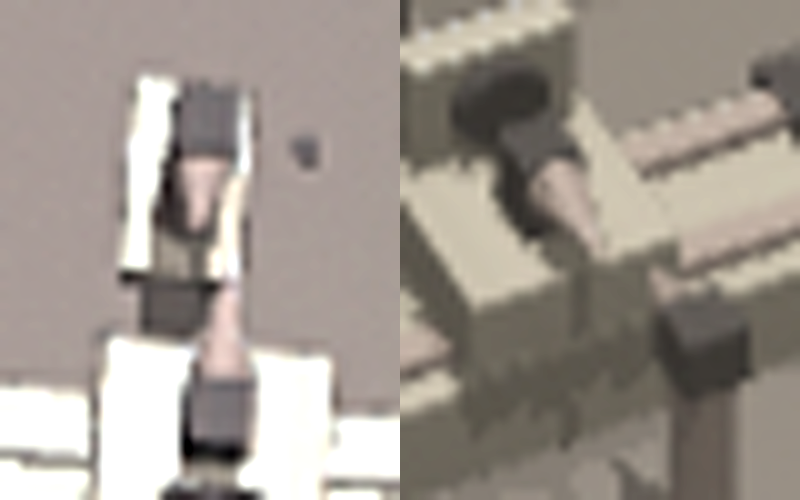

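The crop's left half is the top view, with the index tip at (198,235) and the carriage tip at (226,272). The right half is the scene view, with the index tip at about (655,275) and the carriage tip at about (605,245).

```bash
python3 - <<'E'
from h import *
y=np.array([np.sin(np.radians(4.4)),np.cos(np.radians(4.4))]);x=np.array([y[1],-y[0]])
for n,i,t in(("top",(115+23.5,300+19.8),(115+27.2,300+22.6)),("scene",(240+27.5,250+25.5),(240+24.5,250+20.5))):
    c=r.camera(n);I,T=atz(c,i,.084)[:2],atz(c,t,.084)[:2]
    print(n,I,T,"dy mm",(I-T)@y*1e3,"dx",(I-T)@x*1e3)
    # rail direction check, lens/index
    e=[atz(c,p,.04)[:2] for p in((115+34,300+9),(115+36,300+33))]; 
E
```

```text
top [ 0.75277994 -0.0675312 ] [ 0.7438321  -0.07401809] dy mm 7.154238674021855 dx 8.423801981485683
scene [ 0.76303678 -0.06792949] [ 0.74868661 -0.07277935] dy mm 5.936498140970698 dx 13.935796489127389
```

```bash
python3 -m pendant '[[[0,0,0,3.3,7.3,0,0],[0,0,0,7.8,13.9,0,0],[0,0,0,13.3,19.7,0,0],[0,0,0,16.8,22.5,0,0],[0,0,0,16.8,22.5,0,0],[0,0,0,16.8,22.5,0,0],[0,0,0,9,15,0,0],[0,0,0,9,15,0,0],[0,0,0,9,15,0,0]]]'
python3 - <<'E'
from h import *
print(r.state()["force"],r.state()["tcp_pos"]-np.array([.5438,-.0967,0]))
C={n:r.camera(n) for n in("top","scene")}
for n,c in C.items(): save(c,n+"6")
a=C["top"]["img"][115:165,300:340,::-1];b=C["scene"]["img"][240:290,250:290,::-1]
f=lambda x:cv2.resize(x,(400,500),interpolation=cv2.INTER_CUBIC)
cv2.imwrite('pics/m6.png',np.clip(np.hstack([f(a),f(b)])*1.3,0,255).astype(np.uint8))
E
```

```text
clock: 8.98
tcp_pos: [0.5127, -0.1282, 0.1242]
orientation: [3.139, -0.005, 0.001]
force: [-0.1, 0.6, 0.5]
opening: -0.0
grip_force: 0.0
[-0.12840258  0.64477261  0.51489541] [-0.03113711 -0.03154749  0.12422213]
```

View pics/m6.png

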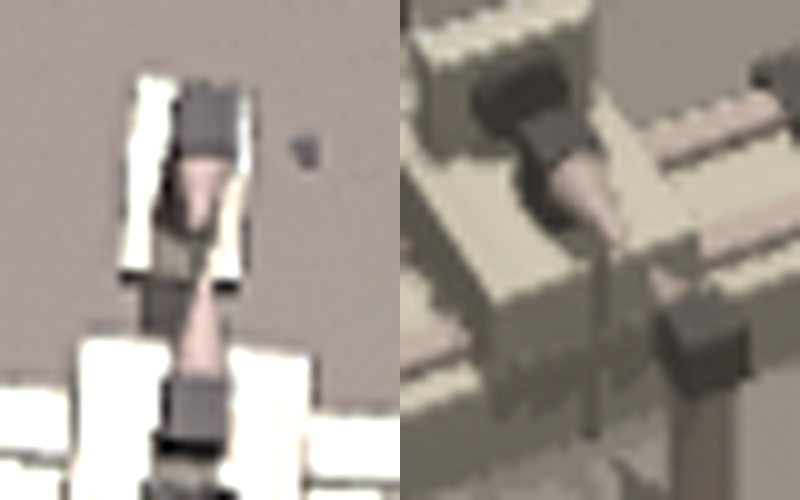

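The top half now has the carriage tip at (205,265) and the index tip at (198,235), so about 2 mm remains. That is 0.2 rad, or 11° of wheel. I nudge it, back off and lift.

```bash
python3 -m pendant '[[[0,0,0,7.8,7.5,0,0],[0,0,0,11.5,9.8,0,0],[0,0,0,15.4,11.9,0,0],[0,0,0,15.4,11.9,0,0],[0,0,0,15.4,11.9,0,0],[0,0,0,5,3,0,0],[0,0,0,2,1,0,0],[0,0,0,2,1,0,0],[0,0,0,2,1,-35,0],[0,0,0,2,1,-70,0],[0,0,0,2,1,-105,0],[0,0,0,2,1,-105,0]]]'
python3 - <<'E'
from h import *
print(r.state()["force"],r.state()["tcp_pos"]-np.array([.5438,-.0967,0]))
C={n:r.camera(n) for n in("top","scene")}
a=C["top"]["img"][115:165,300:340,::-1];b=C["scene"]["img"][240:290,250:290,::-1]
f=lambda x:cv2.resize(x,(400,500),interpolation=cv2.INTER_CUBIC)
cv2.imwrite('pics/m7.png',np.clip(np.hstack([f(a),f(b)])*1.3,0,255).astype(np.uint8))
E
```

```text
clock: 10.08
tcp_pos: [0.517, -0.1299, 0.2342]
orientation: [3.136, -0.013, 0.001]
force: [1.0, -0.7, 1.3]
opening: -0.0001
grip_force: 0.0
[ 0.97538146 -0.65620283  1.25794928] [-0.0267528  -0.03323256  0.23421829]
```

View pics/m7.png

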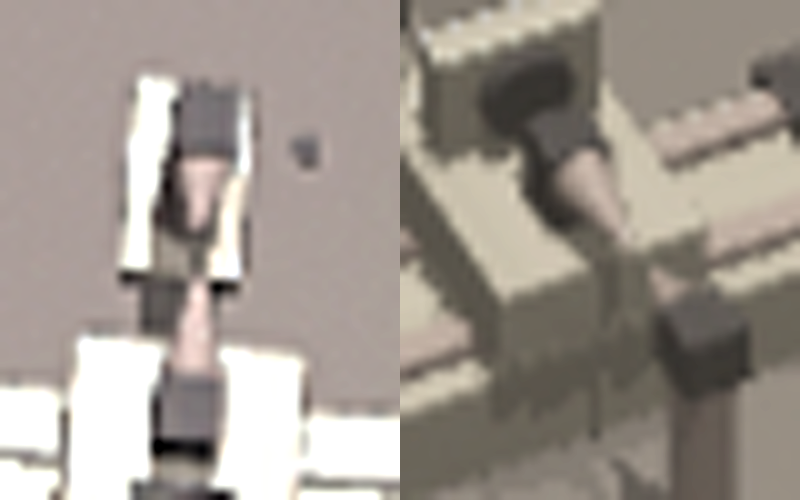

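The top half has the carriage tip at (198,265) and the index tip at (198,235), about 0.5 mm off once the rail's yaw is allowed for. In the scene half both cones lie on one line. I let the arm settle and hand in.

```bash
python3 -m pendant '[[[0,0,0,0,0,0,0],[0,0,0,0,0,0,0],[0,0,0,0,0,0,0],[0,0,0,0,0,0,0]]]'; python3 -c "
from rig import r
print(r.finish_job())"
```

```text
clock: 10.52
tcp_pos: [0.5117, -0.1276, 0.225]
orientation: [-3.141, 0.002, 0.001]
force: [-0.2, 0.1, 0.3]
opening: 0.0001
grip_force: 0.0
the job is handed in; nothing more can be done
None
```

I turned the wheel about 245° anticlockwise by pushing its spokes with the shut fingers (not by gripping the rim), and in the last pictures the carriage pointer was about 0.5 mm from the index pointer; the wheel was let go and the job handed in at 10.5 s, with no verdict returned.

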